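# Load the order carrier, draw out its telescopic handle and pick it up

## Robot

A 7-joint arm with a two-finger parallel gripper is mounted at the origin on a cart in front of the work surface, level with it; the furniture and walls round the work are solid. World frame = base frame: x ahead of the robot, y to its left, z up, the work surface at z = 0. Lengths are in m, angles in rad, forces in N, time in s.
With the tool pointing down it reaches from about 0.425 to 0.825 m from the base axis. Payload 3.6 kg.
Tool frame: the origin (TCP) lies between the finger pads; the fingertips stand 22 mm ahead of it and the grasp point (between the pads) lies 3 mm ahead of it (bot.nose_length is the distance from the TCP to the fingertips, in m); z points along the fingers, y is the line along which they close (so a half turn about z gives the same grasp; the last joint's range is limited). The gripper opens to 85 mm and grips with 20 to 120 N. Pads are 22 mm wide; open, the fingers measure 114 mm over their backs; the gripper's body (76 mm by 85 mm) begins 54 mm behind the grasp point. The pads swing forward as they close: fully open they stand 13 mm farther back than shut.
Start: joints at [-1.171, 0.615, -0.013, 1.423, 0.008, 1.103, -0.04], TCP at [0.269, 0.592, 0.253] pointing down, gripper open.
Joint ranges: [-3.12, 3.12], [-0.3, 2.06], [-1.34, 1.32], [0.26, 2.42], [-1.36, 4.5], [0.01, 1.98], [-2.84, 2.84]. Speed limits (rad/s): [2.79, 2.79, 3.14, 3.14, 3.14, 3.14, 3.14].

## Interface

Orientations are given as a rotation vector (axis times angle).
In Python, from workcell import read_state, imaging, bot gives the robot as it stands.
- The arm moves only by the tool servo_tool, never from a script. Its argument "steps" is a list of rows, each a list of 7 numbers: the shift along the tool's x, y, z in m, then the turn, a rotation vector about the tool's x, y, z in rad, then the closure, from 0 (fully open) to 1 (shut). A call has 1 to 5 rows; each row is the pose to reach, as a shift and turn from the pose commanded when the call began, along the tool's axes at that moment; what a row does not reach only later rows make up. A row lasts 1/12 s, in which the tool goes at most 41.7 mm and 7.16 degrees, less where a joint would pass 70% of its speed; a pose out of reach is approached as far as the arm can. A call with a gripper value outside its range is refused whole. The fingers move at their own pace and stop on an object; the grip force is fixed at half the most. Time passes only in rows, so rows that repeat a pose let the fingers close. It gives the time, the measured TCP pose, the force, the opening and the grip force at its end, in the units of the state.
- read_state(): the state, without advancing time (a new reading comes with each control period).
- imaging.read_camera(name): name is "scene" or "top" or "wrist"; returns the picture (384x512x3 uint8, red, green, blue); there is no depth.
- imaging.calibration(name): a dict with "fov_y" (degrees; the focal length in pixels is half the picture's height over the tangent of half this angle, whatever the lens; pixels are square), "cx", "cy" (the principal point, pixels), "rvec" (rotation vector, rad) and "tvec" (3), from world to camera coordinates, as OpenCV has them; the wrist camera has in their place "mount" (4x4, takes a point from camera to tool coordinates, whose origin is the TCP and whose axes are the flange's). Camera axes: x right, y down, z forward; pixel columns grow to the right and rows downward; lengths in m; the calibration is good to about 2 mm. A picture is of the moment at which its call begins: read the wrist's pose just before it. calibration takes no time and is no camera call.
- bot.sign_off(): hands the job in; it is judged then, once.
The state is a dict: "clock": time; "joint_positions": joint angles; "qvel": joint speeds; "joint_efforts": joint torques, N m; "position": TCP position; "tcp_rot": TCP orientation; "ft_force": force on the tool from outside, world axes, zero at the start; "wrist_torque": the same for the moment, N m; "grip_width": finger opening in m; "grip_force": force on a finger pad.
Only numpy, scipy, OpenCV 4.12 (cv2) and the standard library are available. Lean on these libraries where they do the work, as an engineer would, in place of code of your own. Each camera call takes 0.05 s, during which the arm holds its last target. There are 200 camera calls.

## Task

Finish packing the order carrier: set the two navy-lidded pastry boxes that still stand on the counter in front of it into the carrier's empty bay, one squarely on top of the other like the column on the other side, setting each down without dropping it. Then squeeze the orange release button in the carrier's grip and, keeping it pressed, draw the telescopic handle up past its first stop to the second, fully out. Finish holding the carrier by that grip with the handle fully out, level and still, lifted a few centimetres off the counter, with all four boxes in place and everything else on the counter left alone.

Things in the scene. Friction and masses are not known exactly. Their poses are not given: they have to be found in the camera images.
- carrier: The order carrier, loose: a pale wooden tray 80 (its x) x 276 (its y) x 10 mm with a telescopic metal post (outer tube 21 mm across, up to 128 mm above the counter) in the middle and a bay for boxes on either side of the post. Empty it weighs about 0.36 kg, with all four boxes about 0.7 kg. Origin: middle of the tray's underside; x across the tray, y along it towards the empty bay, z up. The button side of the grip is its -x side.
- empty_bay (a point): Middle of the empty bay's floor: the tray's top face, 10 mm above its underside, at y = +84 mm in the carrier's frame; axes as the carrier's. Small steel corner guides, standing 9 mm above the floor, leave 68 (x) x 100 (y) mm between them, so a box goes in with its 92 mm side along the carrier's y (either way round). The box's own middle is 24 mm above this point when seated, and 72 mm when it is the second of the column.
- full_bay (a point): Middle of the other bay's floor, at y = -84 mm in the carrier's frame; axes as the carrier's. A column of two boxes stands here already.
- grip (a point): Middle of the handle's black grip block: 34 (x) x 44 (y) x 44 mm high, axes as the carrier's, 155 mm above the tray's underside while the handle is in. Clear of the box columns, which are 106 mm high. The orange button stands 5 mm out of the middle of its -x face; its opposite face is plain. Pinched across x at this point (39 mm over the button), one finger pushes the button in and both then bear on the grip.
- button_face (a point): Middle of the orange button's outer face (15 mm across), 22 mm from the grip's middle in -x. It is pushed towards +x.
- release (a joint): How far the release button is pushed in: 0 out to 0.005 m flush. Spring, about 1.2 N at the start to 2.8 N flush. Pushed in more than 3 mm it frees the handle; let go, it springs out and locks at the next stop.
- handle (a joint): How far the telescopic handle is drawn out, along the carrier's z: 0 fully in (locked), 0.050 m first stop (it locks there if the button is not held), 0.100 m second stop, the end of its travel. Freed it slides with 1 to 2 N; pulled on beyond the second stop, or while locked, it simply lifts the carrier.
- box_a: Closed pastry box, 62 (its x) x 92 (its y) x 48 mm high, 75 g give or take: navy lid with a gold band across one half, cream tray below. Smooth rigid sides, flat lid. The point is its middle, 24 mm above its underside; z up. Starts on the counter in front of the carrier; to be loaded (either box may go first).
- box_b: Closed pastry box, 62 (its x) x 92 (its y) x 48 mm high, 75 g give or take: navy lid with a gold band across one half, cream tray below. Smooth rigid sides, flat lid. The point is its middle, 24 mm above its underside; z up. Starts on the counter in front of the carrier; to be loaded (either box may go first).
- loaded_low: Closed pastry box, 62 (its x) x 92 (its y) x 48 mm high, 75 g give or take: navy lid with a gold band across one half, cream tray below. Smooth rigid sides, flat lid. The point is its middle, 24 mm above its underside; z up. Starts in the full bay; stays there.
- loaded_high: Closed pastry box, 62 (its x) x 92 (its y) x 48 mm high, 75 g give or take: navy lid with a gold band across one half, cream tray below. Smooth rigid sides, flat lid. The point is its middle, 24 mm above its underside; z up. Starts on top of loaded_low; stays there.
- stamp: Bystander: wooden rubber stamp, 45 x 30 x 70 mm high, loose; origin in the middle of its underside.
- sticker_roll: Bystander: roll of stickers lying flat, 73 mm across, 30 mm high, loose; origin in the middle of its underside.
- lid_stack: Bystander: stack of black cup lids, 88 mm across, 44 mm high, loose; origin in the middle of its underside.

How it is judged:
By the outcome, as a careful person would: the job done as asked, in the order asked, and still so for the second after the job is handed in, while the arm keeps its last pose, push and grip.
It also fails if it takes over 51 s, if anything falls off the work surface, if the arm or the gripper's body presses on something with over 40 N, if the wrist force passes 120 N, or if a joint passes its speed limit or range.

## Working session

There is one attempt and no reset: what is moved stays moved. The work goes in short steps, Python scripts to look and compute and a tool call to move; the robot and the scene stay as the last step left them, time stands still between calls to the robot, and variables do not carry over. Pictures are saved under pics/ and viewed, at most 11 in all, crops included, and the job is handed in when it is done.

Besides the shell and the picture viewer there is one more tool, called after "Request:" as name(argument=value, ...) on one line, values as JSON. servo_tool: Moves the arm, as the interface text tells. Its arguments: {"type":"object","properties":{"steps":{"type":"array","items":{"type":"array","items":{"type":"number"}}}},"required":["steps"]}

```bash
mkdir -p pics; ls
python3 - <<'E'
from workcell import read_state, imaging, bot
import cv2
s=read_state();print(s)
for n in("scene","top"):
    im=imaging.read_camera(n);cv2.imwrite(f"pics/{n}0.png",cv2.resize(im[:,:,::-1],(768,576),interpolation=cv2.INTER_CUBIC))
    cv2.imwrite(f"{n}_raw.png",im[:,:,::-1])
    print(imaging.calibration(n))
print(imaging.calibration("wrist"))
E
```

```text
pics
{'clock': 0.0, 'joint_positions': array([-1.17049097,  0.61588086, -0.0126429 ,  1.42492427,  0.00811579,
        1.10340928, -0.04041156]), 'qvel': array([ 3.19392795e-04, -3.17908833e-04,  6.44144010e-04, -9.32773869e-04,
       -9.36455595e-05, -3.44952744e-04,  3.18203379e-04]), 'joint_efforts': array([ 1.25583229e-04, -4.69225323e+01,  2.59179985e-01, -1.71029359e+01,
        9.92851099e-03,  9.67367232e-03, -6.19837877e-06]), 'position': array([0.26876045, 0.59104145, 0.2521545 ]), 'tcp_rot': array([-0.66511011, -3.06985675,  0.00395867]), 'ft_force': array([ 0.91267064,  0.10804954, -0.37548753]), 'wrist_torque': array([-0.04687488, -0.02549293,  0.03117437]), 'grip_force': 0.0, 'grip_width': 0.08550073700901895}
{'fov_y': 52.92675457786697, 'cx': 255.19680813499676, 'cy': 190.2640094512716, 'rvec': array([ 1.88238693, -1.02332914,  0.56915217]), 'tvec': array([-0.2520073 ,  0.33229738,  0.8370784 ])}
{'fov_y': 55.02496891583868, 'cx': 257.00769937214113, 'cy': 188.48211379629225, 'rvec': array([ 2.13668691, -2.14598173,  0.15517633]), 'tvec': array([0.05922083, 0.58131565, 1.32040914])}
{'fov_y': 62.05522056412906, 'cx': 251.39205046630875, 'cy': 185.12478815703426, 'mount': array([[ 4.54992037e-04, -9.57171403e-01, -2.89521500e-01,
         7.27577799e-02],
       [ 9.99999821e-01,  3.22846883e-04,  5.04184153e-04,
        -6.73717273e-04],
       [-3.89119539e-04, -2.89521677e-01,  9.57171378e-01,
        -1.20448194e-01],
       [ 0.00000000e+00,  0.00000000e+00,  0.00000000e+00,
         1.00000000e+00]])}
```

View pics/top0.png

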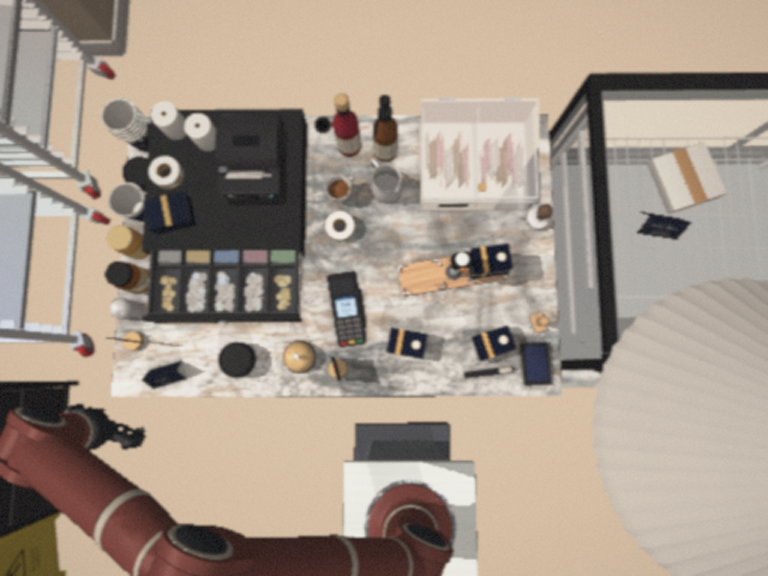

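View pics/scene0.png

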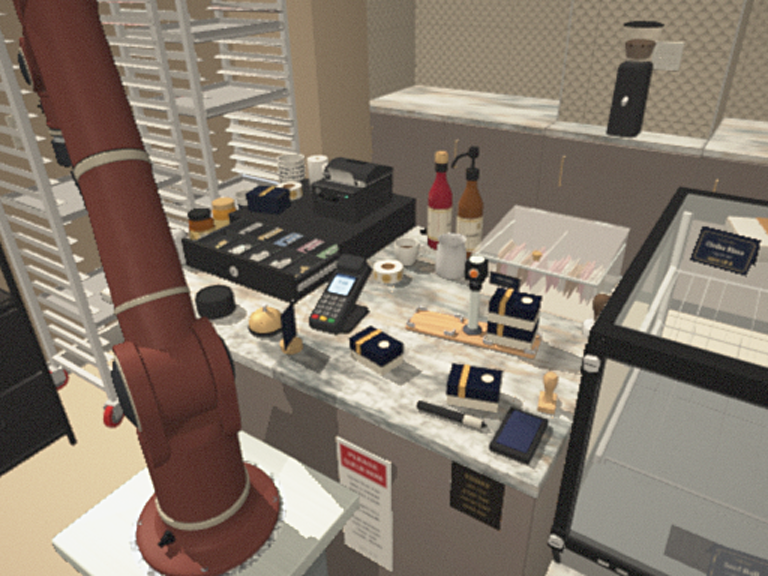

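The top view shows the carrier's tray at about (455,270), with its column at (490,260) and the empty bay on the left. The two boxes stand at (407,343) and (494,343), and the button faces the robot. Next I'll enlarge the working area.

```bash
cat > h.py <<'E'
import numpy as np, cv2
from scipy.spatial.transform import Rotation as R
from workcell import read_state, imaging, bot
def K(n):
    c=imaging.calibration(n); f=192/np.tan(np.radians(c['fov_y']/2)); return np.array([[f,0,c['cx']],[0,f,c['cy']],[0,0,1]]),c
def pose(n,st=None):
    k,c=K(n)
    if n!='wrist': return k,R.from_rotvec(c['rvec']).as_matrix(),c['tvec']
    T=np.eye(4);T[:3,:3]=R.from_rotvec(st['tcp_rot']).as_matrix();T[:3,3]=st['position']
    M=np.linalg.inv(T@c['mount']);return k,M[:3,:3],M[:3,3]
def proj(P,n,st=None):
    k,r,t=pose(n,st);q=(np.atleast_2d(P)@r.T+t)@k.T;return q[:,:2]/q[:,2:]
def unproj(u,z,n,st=None):
    k,r,t=pose(n,st);u=np.atleast_2d(u);d=np.c_[u,np.ones(len(u))]@np.linalg.inv(k).T@r;o=-r.T@t
    return o+d*((z-o[2])/d[:,2])[:,None]
def crop(im,x0,y0,w,h,s,name):
    c=cv2.resize(im[y0:y0+h,x0:x0+w],None,fx=s,fy=s,interpolation=cv2.INTER_CUBIC)
    for x in range((x0+9)//10*10,x0+w,10):
        cv2.putText(c,str(x),((x-x0)*s,8),0,.33,(0,0,255),1);cv2.line(c,((x-x0)*s,10),((x-x0)*s,16),(0,0,255),1)
    for y in range((y0+9)//10*10,y0+h,10):
        cv2.putText(c,str(y),(0,(y-y0)*s+4),0,.33,(0,0,255),1);cv2.line(c,(22,(y-y0)*s),(28,(y-y0)*s),(0,0,255),1)
    cv2.imwrite('pics/'+name,c)
E
python3 - <<'E'
from h import *
crop(cv2.imread('top_raw.png'),250,155,120,95,6,'topc.png')
crop(cv2.imread('scene_raw.png'),220,160,160,125,5,'scenec.png')
E
```

```text
(no output)
```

View pics/topc.png

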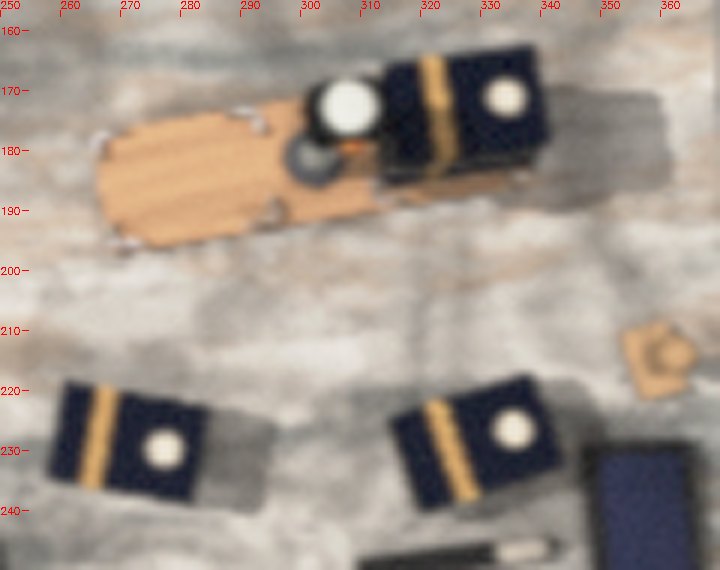

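View pics/scenec.png

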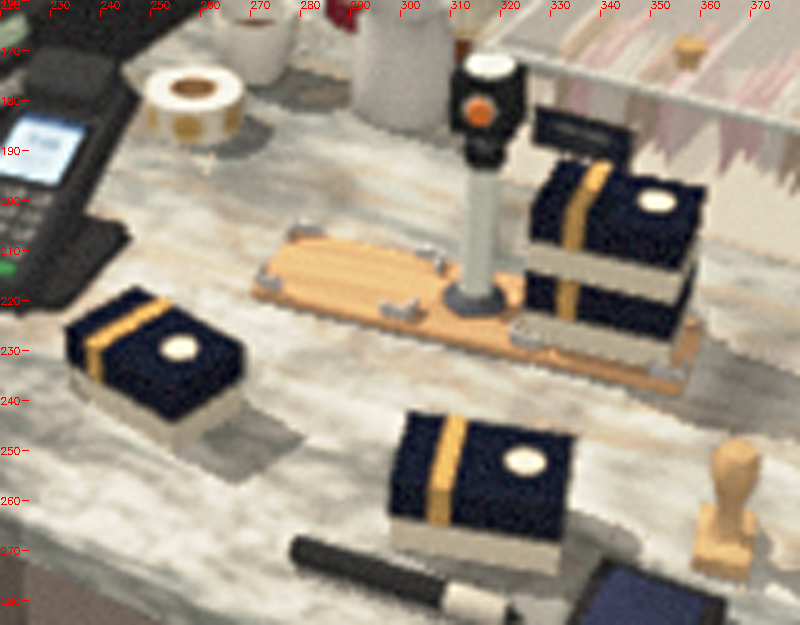

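```bash
cat > m.py <<'E'
from h import *
from scipy.optimize import least_squares
def fit(obs,x0):
    # obs: list of (cam, local pt, pixel, state)
    def f(p):
        r=R.from_euler('z',p[2]).as_matrix()
        return np.concatenate([(proj(r@np.array(l)+[p[0],p[1],0],n,st)[0]-u) for n,l,u,st in obs])
    s=least_squares(f,x0,loss='soft_l1'); return s.x, np.round(f(s.x).reshape(-1,2),1).tolist()
E
python3 - <<'E'
from m import *
def bx(n,px,z): # corners order: far-left(+x+y), far-right(+x -y), near-right, near-left
    return [(n,(a*.031,b*.046,z),np.array(u),None) for (a,b),u in zip([(1,1),(1,-1),(-1,-1),(-1,1)],px) if u]
L=bx('top',[(261,218.5),(284.5,223),(281,238.5),(257.5,234.5)],.048)+bx('scene',[(247,217),(268.5,229.5),(254.5,243.5),(233.5,225.5)],.048)
Rb=bx('top',[(315,225),(338,217.5),(343,232.5),(320,240)],.048)+bx('scene',[(302,242),(334.5,246.5),None,None],.048)+bx('scene',[None,None,(331,274.5),(298.5,270)],0)
for o in(L,Rb):
    for c in('top','scene'):
        print(c,fit([q for q in o if q[0]==c],[.55,0,0]))
    print(fit(o,[.55,0,0]))
g=lambda n,l,u:(n,l,np.array(u),None)
C=[g('top',(s*.036,.084+t*.052,.019),u) for (s,t),u in zip([(1,1),(1,-1),(-1,-1),(-1,1)],[(267,178),(292,175),(294,190.5),(271,195)])]
C+=[g('top',(s*.031,-.084+t*.046,.106),u) for (s,t),u in zip([(1,1),(1,-1),(-1,-1),(-1,1)],[(313,166),(338,162.5),(340,178.5),(315,183)])]
C+=[g('top',(0,0,.177),(308,172.5))]
S=[g('scene',(-.022,0,.155),(314,182.5)),g('scene',(-.031,-.130,.106),(357,209.5)),g('scene',(.031,-.130,.106),(361,197.5)),g('scene',(0,0,.01),(315,219)),g('scene',(-.036,.032,.019),(300,219.5)),g('scene',(.036,.136,.019),(279,204.5)),g('scene',(.036,.032,.019),(307,210))]
for o in (C,S,C+S): print(fit(o,[.7,-.1,0]))
print(unproj([(354,215)],.0,'top'),unproj((327,70),.02,'top'))
E
```

```text
top (array([ 0.43333274,  0.00649692, -0.19810102]), [[-0.8, -0.7], [0.5, -0.3], [0.9, 1.1], [-0.6, 0.1]])
scene (array([ 0.43040295, -0.00209289, -0.20203815]), [[0.4, 0.4], [1.0, 0.2], [-0.3, -4.4], [-1.3, 0.5]])
(array([ 0.43305892,  0.00221159, -0.19624525]), [[0.3, -0.6], [1.7, -0.3], [2.1, 1.1], [0.6, 0.2], [-0.4, -0.4], [0.2, -0.8], [-0.9, -5.4], [-2.0, -0.4]])
top (array([ 0.43219043, -0.20381484,  0.30648701]), [[-0.8, -0.6], [0.1, -0.8], [0.9, 0.5], [-0.2, 0.9]])
scene (array([ 0.43629189, -0.21050655,  0.34398728]), [[-0.8, -0.3], [0.7, -0.4], [1.2, 0.6], [-1.2, -0.1]])
(array([ 0.43437951, -0.20804485,  0.3252924 ]), [[0.3, -0.9], [1.0, -1.6], [2.1, -0.4], [1.2, 0.4], [-1.6, -0.4], [-0.2, -0.1], [-0.3, 0.9], [-2.5, -0.3]])
(array([ 0.61470063, -0.11144166,  0.16537836]), [[-2.6, -0.7], [-0.6, -2.2], [0.9, 0.8], [-3.3, 0.9], [0.2, 0.2], [0.5, -0.6], [2.1, 0.3], [1.5, 0.1], [-1.1, 0.1]])
(array([ 0.61554542, -0.11661876,  0.13999792]), [[0.4, 0.2], [-0.6, -1.5], [0.1, 0.2], [-1.1, 1.0], [0.6, 1.7], [-0.5, -1.6], [1.1, -0.3]])Traceback (most recent call last):
  File "<stdin
[... 1504 characters left out ...]
        ~~~~~~~~^^^
    return self.f(x, *self.args, **self.kwargs)
           ~~~~~~^^^^^^^^^^^^^^^^^^^^^^^^^^^^^^
  File "m.py", line 7, in f
    return np.concatenate([(proj(r@np.array(l)+[p[0],p[1],0],n,st)[0]-u) for n,l,u,st in obs])
                            ~~~~^^^^^^^^^^^^^^^^^^^^^^^^^^^^^^^^^^
  File "h.py", line 12, in proj
    k,r,t=pose(n,st);q=(np.atleast_2d(P)@r.T+t)@k.T;return q[:,:2]/q[:,2:]
          ~~~~^^^^^^
  File "h.py", line 7, in pose
    k,c=K(n)
        ~^^^
  File "h.py", line 5, in K
    c=imaging.calibration(n); f=192/np.tan(np.radians(c['fov_y']/2)); return np.array([[f,0,c['cx']],[0,f,c['cy']],[0,0,1]]),c
ValueError: time passes only in moves, steps and waits
```

```bash
cat >> h.py <<'E'
import json,os
if not os.path.exists('cal.json'):
    json.dump({n:{k:np.asarray(v).tolist() for k,v in imaging.calibration(n).items()} for n in('top','scene','wrist')},open('cal.json','w'))
_c={n:{k:np.array(v) for k,v in d.items()} for n,d in json.load(open('cal.json')).items()}
def K(n):
    c=_c[n]; f=192/np.tan(np.radians(c['fov_y']/2)); return np.array([[f,0,c['cx']],[0,f,c['cy']],[0,0,1]]),c
def down(yaw): # tool y at angle yaw from world +x, tool x to the left, z down
    c,s=np.cos(yaw),np.sin(yaw); return np.array([[-s,c,0],[c,s,0],[0,0,-1.]])
def plan(wps):
    """wps: list of (x,y,z,yaw); successive tool-frame deltas"""
    s=read_state();p=s['position'];r=R.from_rotvec(s['tcp_rot']).as_matrix()
    print('t',s['clock'],'p',p.round(4),'yaw',np.arctan2(r[1,1],r[0,1]).round(4),'F',s['ft_force'].round(1),'w',s['grip_width'].round(4),s['grip_force'])
    for w in wps:
        q=np.array(w[:3]);t=down(w[3]);print((r.T@(q-p)).round(4).tolist(),R.from_matrix(r.T@t).as_rotvec().round(4).tolist());p,r=q,t
E
python3 - <<'E'
from h import *
plan([(.45,.35,.3,.6),(.52,-.06,.3,0)])
E
```

```text
Traceback (most recent call last):
  File "h.py", line 34, in plan
    print('t',s['clock'],'p',p.round(4),'yaw',np.arctan2(r[1,1],r[0,1]).round(4),'F',s['ft_force'].round(1),'w',s['grip_width'].round(4),s['grip_force'])
                                                                                                                ^^^^^^^^^^^^^^^^^^^^^
AttributeError: 'float' object has no attribute 'round'
```

```bash
sed -i "s/s\['grip_width'\].round(4)/round(s['grip_width'],4)/" h.py
python3 - <<'E'
from h import *
plan([(.45,.35,.3,.6),(.52,-.06,.3,0)])
E
```

```text
t 0.1 p [0.2688 0.5911 0.2522] yaw 1.144 F [ 0.4 -1.1  0.1] w 0.0852 0.0
[-0.2647, -0.1446, -0.0474] [-0.0023, 0.0007, 0.544]
[-0.3779, -0.1737, 0.0] [0.0, 0.0, 0.6]
```

Request:
servo_tool(steps=[[-0.033,-0.018,-0.01,0,0,0.1,0],[-0.066,-0.036,-0.02,0,0,0.2,0],[-0.1,-0.054,-0.03,0,0,0.3,0],[-0.133,-0.072,-0.04,0,0,0.4,0],[-0.166,-0.09,-0.047,0,0,0.5,0]])

```text
clock: 0.52
position: [0.3838, 0.4394, 0.3009]
tcp_rot: [1.411, 2.807, 0.0]
ft_force: [1.2, 0.6, 0.0]
grip_width: 0.0854
grip_force: 0.0
```

```bash
python3 -c "
from h import *
plan([(.50,.15,.3,.3),(.52,-.06,.3,0)])"
```

```text
t 0.5167 p [0.3838 0.4394 0.3009] yaw 0.6391 F [1.2 0.6 0. ] w 0.0854 0.0
[-0.3016, -0.0794, 0.0008] [0.0002, -0.0001, 0.3391]
[-0.2065, -0.043, 0.0] [0.0, 0.0, 0.3]
```

Request:
servo_tool(steps=[[-0.038,-0.01,0,0,0,0.07,0],[-0.076,-0.02,0,0,0,0.14,0],[-0.114,-0.03,0,0,0,0.21,0],[-0.152,-0.04,0,0,0,0.28,0],[-0.19,-0.05,0,0,0,0.339,0]])

```text
clock: 0.93
position: [0.4571, 0.2571, 0.3001]
tcp_rot: [-1.862, -2.53, 0.001]
ft_force: [1.8, -0.2, -0.3]
grip_width: 0.0853
grip_force: 0.0
```

Request:
servo_tool(steps=[[-0.04,-0.004,0,0,0,0.06,0],[-0.08,-0.008,0,0,0,0.12,0],[-0.12,-0.012,0,0,0,0.18,0],[-0.16,-0.016,0,0,0,0.24,0],[-0.2,-0.02,0,0,0,0.3,0]])

```text
clock: 1.35
position: [0.4977, 0.0605, 0.3001]
tcp_rot: [-2.218, -2.224, 0.001]
ft_force: [0.1, 0.4, -0.1]
grip_width: 0.0853
grip_force: 0.0
```

Request:
servo_tool(steps=[[-0.035,0.006,0,0,0,0,0],[-0.07,0.012,0,0,0,0,0],[-0.1,0.018,0,0,0,0,0],[-0.12,0.022,0,0,0,0,0],[-0.12,0.022,0,0,0,0,0]])

```text
clock: 1.77
position: [0.5204, -0.0641, 0.3003]
tcp_rot: [2.224, 2.214, -0.005]
ft_force: [-0.1, -0.8, -0.1]
grip_width: 0.0854
grip_force: 0.0
```

```bash
python3 -c "
from h import *
s=read_state();im=imaging.read_camera('wrist')[:,:,::-1].copy()
cv2.imwrite('w1_raw.png',im);json.dump({k:np.asarray(s[k]).tolist() for k in('position','tcp_rot')},open('w1.json','w'))
plan([])
print(proj([(.433,.003,.048),(.434,-.206,.048),(.615,-.114,.155)],'wrist',s))
c=cv2.resize(im,(800,600),interpolation=cv2.INTER_CUBIC)
for x in range(0,512,32): cv2.putText(c,str(x),(int(x*1.5625),8),0,.33,(0,0,255),1)
for y in range(0,384,32): cv2.putText(c,str(y),(0,int(y*1.5625)+4),0,.33,(0,0,255),1)
cv2.imwrite('pics/w1.png',c)"
```

```text
t 1.8167 p [ 0.5202 -0.0606  0.3   ] yaw -0.0008 F [-0.3  1.1 -0.3] w 0.0853 0.0
[[173.65206331  93.2158226 ]
 [186.45502273 258.76521503]
 [356.42603571 228.57006706]]
```

View pics/w1.png

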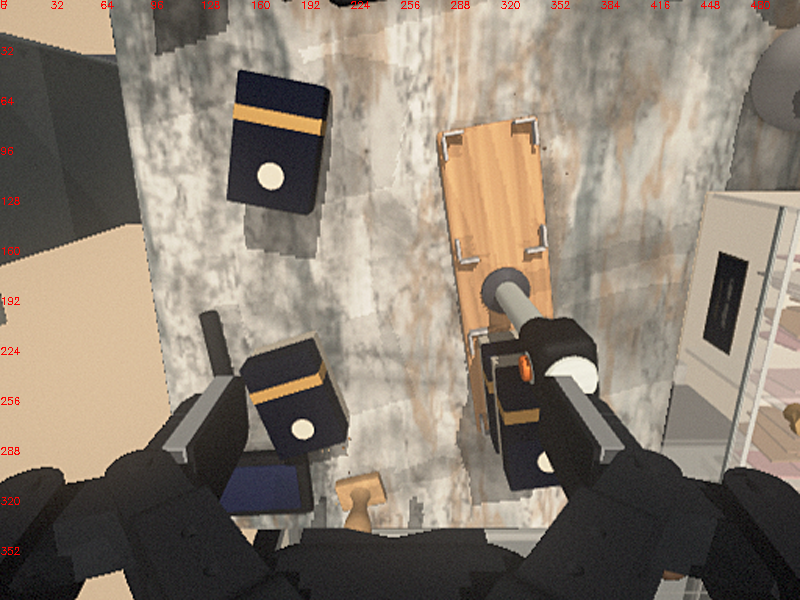

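```bash
python3 -c "
from h import *
im=cv2.imread('w1_raw.png')
crop(im,272,65,90,118,5,'a.png');crop(im,138,38,82,118,5,'b.png')
a,b=cv2.imread('pics/a.png'),cv2.imread('pics/b.png')
c=np.hstack([a,b[:a.shape[0]]])[:, :800];print(c.shape);cv2.imwrite('pics/w1c.png',c)"
```

```text
(590, 800, 3)
```

View pics/w1c.png

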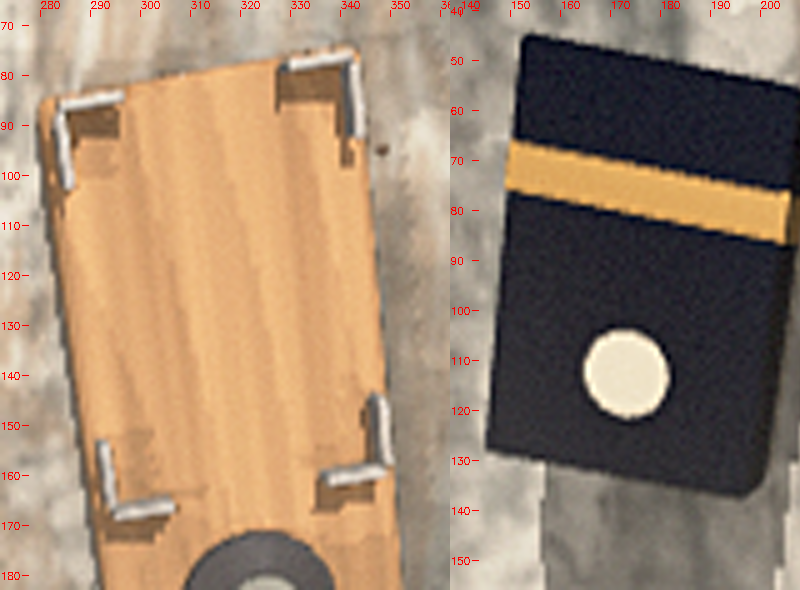

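The wrist view shows the guides at raw (284.4,86.4), (342.4,77), (349,158.4) and (295,168). The left box lid spans (152,45) to (202,137), with the button at (337,236).

Run:
```python
from m import *
st={k:np.array(v) for k,v in json.load(open('w1.json')).items()}
g=lambda l,u:('wrist',l,np.array(u),st)
sg=[(-1,1),(1,1),(1,-1),(-1,-1)]
C=[g((a*.0347,.084+b*.0507,.019),u) for (a,b),u in zip(sg,[(284.4,86.4),(342.4,77),(349,158.4),(295,168)])]
C2=[g((-.04,.138,.01),(280,85.4)),g((.04,.138,.01),(344,74)),g((0,0,.012),(324,185.6)),g((-.022,0,.155),(336.6,236))]
print(fit(C,[.6,-.1,.1]));print(fit(C+C2,[.6,-.1,.1]))
b=lambda pts:[g((a*.031,b*.046,.048),u) for (a,b),u in zip(sg,pts)]
print(fit(b([(152.4,45),(207.4,55),(202,137),(145.6,128)]),[.43,0,0]))
v=np.array([(245,367),(316,343),(348,437),(277,457)])/1.5625
print(fit(b(v),[.43,-.2,.3]))
plan([(.433,.003,.12,-.2),(.433,.003,.033,-.2)])
```

```text
(array([ 0.61604932, -0.117858  ,  0.16229451]), [[0.1, 0.3], [-0.1, -0.4], [-0.2, 0.5], [0.2, -0.4]])
(array([ 0.6172608 , -0.11787173,  0.17069712]), [[0.2, 0.7], [-0.1, -0.5], [0.6, 0.3], [0.9, -0.2], [-0.8, -0.2], [0.4, -0.9], [0.2, 0.4], [-2.2, 0.3]])
(array([ 0.43638783,  0.00322092, -0.16334145]), [[-0.7, -0.7], [1.7, -0.9], [-2.4, 0.9], [0.7, 1.4]])
(array([ 0.43898844, -0.20402072,  0.26010351]), [[-1.1, -2.7], [-0.2, 0.9], [0.1, 1.7], [1.9, -0.7]])
t 1.8167 p [ 0.5202 -0.0606  0.3   ] yaw -0.0008 F [-0.3  1.1 -0.3] w 0.0853 0.0
[0.0637, -0.0872, 0.18] [-0.0006, 0.0014, 0.1992]
[0.0, 0.0, 0.087] [0.0, 0.0, 0.0]
```

Request:
servo_tool(steps=[[0.013,-0.018,0.03,0,0,0.04,0],[0.026,-0.036,0.06,0,0,0.08,0],[0.04,-0.054,0.09,0,0,0.12,0],[0.054,-0.072,0.12,0,0,0.16,0],[0.0626,-0.085,0.15,0,0,0.185,0]])

```text
clock: 2.23
position: [0.4329, 0.0079, 0.1492]
tcp_rot: [-2.408, -2.014, -0.0]
ft_force: [0.5, 1.1, -1.3]
grip_width: 0.0854
grip_force: 0.0
```

Run:
```python
from h import *
plan([(.435,.002,.028,-.18)])
```

```text
t 2.2333 p [0.4329 0.0079 0.1492] yaw -0.1773 F [ 0.5  1.1 -1.3] w 0.0854 0.0
[-0.0057, 0.0033, 0.1211] [-0.0019, -0.0016, 0.0027]
```

Request:
servo_tool(steps=[[0,0,0.025,0,0,0,0],[0,0,0.05,0,0,0,0],[0,0,0.075,0,0,0,0],[0,0,0.09,0,0,0,0],[0,0,0.09,0,0,0,0]])

```text
clock: 2.65
position: [0.4332, 0.0063, 0.0578]
tcp_rot: [-2.406, -2.012, 0.007]
ft_force: [-0.8, -0.0, 0.5]
grip_width: 0.0852
grip_force: 0.0
```

Run:
```python
from h import *
plan([(.435,.002,.028,-.18)])
```

```text
t 2.65 p [0.4332 0.0063 0.0578] yaw -0.1776 F [-0.8 -0.   0.5] w 0.0852 0.0
[-0.0039, 0.0027, 0.0298] [-0.0066, -0.0001, 0.0024]
```

Request:
servo_tool(steps=[[-0.004,0.0025,0.01,0,0,0,0],[-0.004,0.0025,0.02,0,0,0,0],[-0.004,0.0025,0.03,0,0,0,0],[-0.004,0.0025,0.03,0,0,0,0],[-0.004,0.0025,0.03,0,0,0,0.1]])

```text
clock: 3.07
position: [0.4374, 0.0004, 0.0307]
tcp_rot: [2.412, 2.013, 0.001]
ft_force: [0.2, -0.4, -1.1]
grip_width: 0.0771
grip_force: 0.0
```

Run:
```python
from h import *
plan([(.435,.002,.028,-.18)])
```

```text
t 3.0667 p [4.374e-01 4.000e-04 3.070e-02] yaw -0.1797 F [ 0.2 -0.4 -1.1] w 0.0771 0.0
[0.0012, -0.0026, 0.0027] [0.0006, -0.0004, 0.0003]
```

Request:
servo_tool(steps=[[0,-0.001,0.002,0,0,0,0.3],[0,-0.001,0.002,0,0,0,0.5],[0,-0.001,0.002,0,0,0,1],[0,-0.001,0.002,0,0,0,1],[0,-0.001,0.002,0,0,0,1]])

```text
clock: 3.48
position: [0.4364, 0.0005, 0.029]
tcp_rot: [2.411, 2.013, 0.002]
ft_force: [-1.4, -0.1, 6.3]
grip_width: 0.0615
grip_force: 65.5
```

Run:
```python
from h import *
plan([])
```

```text
t 3.4833 p [0.4364 0.0005 0.029 ] yaw -0.1798 F [-1.4 -0.1  6.3] w 0.0615 65.48150539398193
```

Request:
servo_tool(steps=[[0,0,-0.02,0,0,0,1],[0,0,-0.045,0,0,0,1],[0,0,-0.07,0,0,0,1],[0,0,-0.085,0,0,0,1],[0,0,-0.085,0,0,0,1]])

```text
clock: 3.9
position: [0.4377, 0.0004, 0.1159]
tcp_rot: [2.409, 2.011, 0.008]
ft_force: [-0.3, -0.5, 0.1]
grip_width: 0.0613
grip_force: 65.4
```

Run:
```python
from h import *
plan([(.6022,-.0365,.115,.163)])
```

```text
t 3.9 p [4.377e-01 4.000e-04 1.159e-01] yaw -0.1796 F [-0.3 -0.5  0.1] w 0.0613 65.42523264884949
[-0.0069, 0.1684, 0.0019] [0.0062, -0.0002, -0.3426]
```

Request:
servo_tool(steps=[[-0.001,0.03,0,0,0,-0.07,1],[-0.003,0.065,0,0,0,-0.14,1],[-0.004,0.1,0,0,0,-0.21,1],[-0.0055,0.135,0,0,0,-0.28,1],[-0.007,0.168,0,0,0,-0.343,1]])

```text
clock: 4.32
position: [0.6012, -0.0367, 0.1122]
tcp_rot: [-2.028, -2.398, 0.001]
ft_force: [0.8, 0.3, -0.5]
grip_width: 0.0613
grip_force: 65.4
```

Request:
servo_tool(steps=[[0,0,0.01,0,0,0,1],[0,0,0.02,0,0,0,1],[0,0,0.025,0,0,0,1],[0,0,0.025,0,0,0,1],[0,0,0.025,0,0,0,1]])

```text
clock: 4.73
position: [0.5983, -0.036, 0.0874]
tcp_rot: [-2.031, -2.393, 0.003]
ft_force: [0.2, -0.4, -0.9]
grip_width: 0.0615
grip_force: 65.5
```

Run:
```python
from h import *
s=read_state();im=imaging.read_camera('wrist')[:,:,::-1].copy()
cv2.imwrite('w2_raw.png',im);json.dump({k:np.asarray(s[k]).tolist() for k in('position','tcp_rot')},open('w2.json','w'))
print(s['position'])
plan([(.6022,-.0365,.039,.163)])
p=R.from_rotvec(s['tcp_rot']).as_matrix()
for dz in(-.02,.03):print(proj([s['position']+p@np.array([a*.046,b*.031,dz]) for a,b in[(1,-1),(1,1),(-1,1),(-1,-1)]],'wrist',s).round(1).tolist())
c=cv2.resize(im[40:354,60:460],(800,628),interpolation=cv2.INTER_CUBIC)[:600]
cv2.imwrite('pics/w2.png',c)
```

```text
[ 0.59831533 -0.03597187  0.08736358]
t 4.7833 p [ 0.599  -0.0361  0.0881] yaw 0.1633 F [-0.6  0.4 -0.1] w 0.0614 65.49685478210449
[-0.0009, 0.0031, 0.0491] [-0.0014, -0.0005, 0.0003]
[[158.0, 174.4], [348.5, 174.5], [328.6, 392.0], [177.0, 392.0]]
[[187.4, 147.4], [317.9, 147.4], [307.9, 310.6], [196.9, 310.6]]
```

View pics/w2.png

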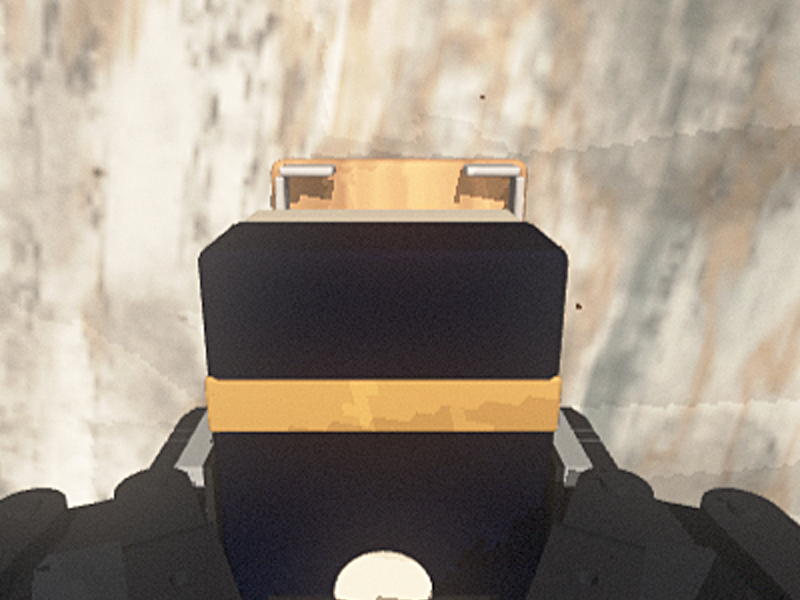

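The lid edge is at raw row 169, which puts the box about 1.7 mm towards tool +x as held. The far guides are at raw (200.5,125.5) and (319.5,125.5), parallel to the box. I'll check these against the carrier pose.

Run:
```python
from m import *
st={k:np.array(v) for k,v in json.load(open('w2.json')).items()}
s1={k:np.array(v) for k,v in json.load(open('w1.json')).items()}
g=lambda l,u,s:('wrist',l,np.array(u),s)
r=R.from_euler('z',.163).as_matrix()
print(proj([r@np.array([a*.0347,.1347,.019])+[.616,-.1179,0] for a in(-1,1)],'wrist',st))
sg=[(-1,1),(1,1),(1,-1),(-1,-1)]
C=[g((a*.0347,.084+b*.0507,.019),u,s1) for (a,b),u in zip(sg,[(284.4,86.4),(342.4,77),(349,158.4),(295,168)])]
D=[g((a*.0347,.1347,.019),u,st) for a,u in((-1,(200.5,125.5)),(1,(319.5,125.5)))]
print(fit(C+D,[.6,-.1,.1]))
```

```text
[[200.69651562 127.45283246]
 [319.10668137 127.57380185]]
(array([ 0.61596121, -0.11702841,  0.16331998]), [[-0.0, -0.4], [-0.3, -1.1], [-0.2, -0.2], [0.1, -1.0], [0.2, 0.5], [-0.2, 0.6]])
```

Request:
servo_tool(steps=[[-0.0005,0.0018,0,0,0,0,1],[-0.0005,0.0036,0.008,0,0,0,1],[-0.0005,0.0036,0.018,0,0,0,1],[-0.0005,0.0036,0.025,0,0,0,1],[-0.0005,0.0036,0.025,0,0,0,1]])

```text
clock: 5.2
position: [0.602, -0.0362, 0.061]
tcp_rot: [-2.031, -2.392, 0.004]
ft_force: [0.1, 1.0, -0.6]
grip_width: 0.0615
grip_force: 65.5
```

Run:
```python
from h import *
plan([(.6027,-.036,.039,.163)])
```

```text
t 5.2 p [ 0.602  -0.0362  0.061 ] yaw 0.1632 F [ 0.1  1.  -0.6] w 0.0615 65.49854636192322
[0.0, 0.0008, 0.022] [-0.0044, -0.0011, 0.0002]
```

Request:
servo_tool(steps=[[0,0.0008,0.006,0,0,0,1],[0,0.0008,0.012,0,0,0,1],[0,0.0008,0.016,0,0,0,1],[0,0.0008,0.019,0,0,0,1],[0,0.0008,0.02,0,0,0,1]])

```text
clock: 5.62
position: [0.6041, -0.0363, 0.0426]
tcp_rot: [-2.033, -2.394, 0.001]
ft_force: [0.3, 0.1, -0.9]
grip_width: 0.0619
grip_force: 65.5
```

Run:
```python
from h import *
plan([(.6027,-.036,.039,.163)])
```

```text
t 5.6167 p [ 0.6041 -0.0363  0.0426] yaw 0.163 F [ 0.3  0.1 -0.9] w 0.0619 65.497727394104
[0.0006, -0.0014, 0.0036] [-0.001, -0.0002, 0.0]
```

Request:
servo_tool(steps=[[0,-0.001,0.001,0,0,0,1],[0,-0.001,0.002,0,0,0,1],[0,-0.001,0.003,0,0,0,1],[0,-0.001,0.0035,0,0,0,1],[0,-0.001,0.0035,0,0,0,1]])

```text
clock: 6.03
position: [0.6035, -0.0365, 0.0398]
tcp_rot: [2.033, 2.395, 0.0]
ft_force: [0.9, 0.2, -0.8]
grip_width: 0.0614
grip_force: 65.5
```

Run:
```python
from h import *
plan([])
```

```text
t 6.0333 p [ 0.6035 -0.0365  0.0398] yaw 0.163 F [ 0.9  0.2 -0.8] w 0.0614 65.49758076667786
```

Request:
servo_tool(steps=[[0,0,0.001,0,0,0,1],[0,0,0.001,0,0,0,1],[0,0,0.001,0,0,0,1]])

```text
clock: 6.28
position: [0.6037, -0.0365, 0.0392]
tcp_rot: [2.033, 2.395, 0.001]
ft_force: [-0.6, -0.3, 1.4]
grip_width: 0.0615
grip_force: 65.4
```

Request:
servo_tool(steps=[[0,0,0.001,0,0,0,1],[0,0,0.001,0,0,0,1],[0,0,0.001,0,0,0,1]])

```text
clock: 6.53
position: [0.6037, -0.0365, 0.0391]
tcp_rot: [2.033, 2.395, 0.001]
ft_force: [-2.5, -0.2, 7.7]
grip_width: 0.0614
grip_force: 66.3
```

Request:
servo_tool(steps=[[0,0,-0.001,0,0,0,0.2],[0,0,-0.001,0,0,0,0],[0,0,-0.001,0,0,0,0],[0,0,-0.001,0,0,0,0],[0,0,-0.006,0,0,0,0]])

```text
clock: 6.95
position: [0.6026, -0.0364, 0.0428]
tcp_rot: [-2.032, -2.393, 0.002]
ft_force: [-0.2, -0.2, -0.6]
grip_width: 0.0855
grip_force: 0.0
```

Request:
servo_tool(steps=[[0,0,-0.015,0,0,0,0],[0,0,-0.04,0,0,0,0],[0,0,-0.08,0,0,0,0],[0,0,-0.12,0,0,0,0],[0,0,-0.13,0,0,0,0]])

```text
clock: 7.37
position: [0.6071, -0.0373, 0.1806]
tcp_rot: [2.027, 2.387, 0.011]
ft_force: [1.6, -0.4, 0.8]
grip_width: 0.0854
grip_force: 0.0
```

Run:
```python
from h import *
plan([(.50,-.17,.26,.3),(.435,-.206,.16,.3)])
```

```text
t 7.3667 p [ 0.6071 -0.0373  0.1806] yaw 0.1628 F [ 1.6 -0.4  0.8] w 0.0854 0.0
[-0.1138, -0.1263, -0.0805] [0.0115, 0.0038, -0.1372]
[-0.0152, -0.0727, 0.1] [0.0, 0.0, 0.0]
```

Request:
servo_tool(steps=[[0,-0.035,-0.005,0,0,-0.03,0],[-0.015,-0.07,-0.01,0,0,-0.06,0],[-0.045,-0.1,-0.015,0,0,-0.09,0],[-0.08,-0.13,-0.02,0,0,-0.12,0],[-0.11,-0.155,-0.02,0,0,-0.137,0]])

```text
clock: 7.78
position: [0.4691, -0.1684, 0.1948]
tcp_rot: [1.86, 2.53, 0.001]
ft_force: [-0.5, -0.8, 0.2]
grip_width: 0.0852
grip_force: 0.0
```

Request:
servo_tool(steps=[[-0.012,-0.015,0,0,0,0,0],[-0.024,-0.03,0,0,0,0,0],[-0.027,-0.035,0,0,0,0,0],[-0.027,-0.035,0,0,0,0,0],[-0.027,-0.035,0,0,0,0,0]])

```text
clock: 8.2
position: [0.4451, -0.2027, 0.1938]
tcp_rot: [-1.863, -2.529, -0.001]
ft_force: [1.1, -0.3, 0.3]
grip_width: 0.0853
grip_force: 0.0
```

Run:
```python
from h import *
s=read_state();im=imaging.read_camera('wrist')[:,:,::-1].copy()
cv2.imwrite('w3_raw.png',im);json.dump({k:np.asarray(s[k]).tolist() for k in('position','tcp_rot')},open('w3.json','w'))
plan([(.436,-.206,.05,.3)])
crop(im,110,60,260,195,3,'w3.png')
```

```text
t 8.25 p [ 0.4456 -0.2021  0.1937] yaw 0.3026 F [-0.1 -0.1 -0.5] w 0.0855 0.0
[-0.001, -0.0104, 0.1437] [0.0008, -0.0008, 0.0026]
```

View pics/w3.png

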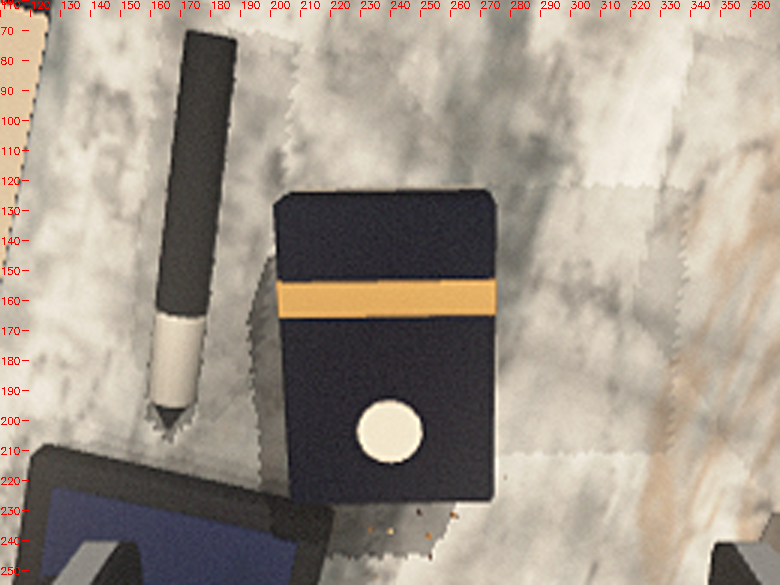

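The box lid corners are at raw (201.3,126.7), (275.3,125.7), (274.7,226.7) and (206.7,226.7). The pen and tablet lie to the lower left.

Run:
```python
from m import *
st={k:np.array(v) for k,v in json.load(open('w3.json')).items()}
sg=[(-1,1),(1,1),(1,-1),(-1,-1)]
x,e=fit([('wrist',(a*.031,b*.046,.048),np.array(u),st) for (a,b),u in zip(sg,[(201.3,126.7),(275.3,125.7),(274.7,226.7),(206.7,226.7)])],[.43,-.2,.3])
print(x,e)
plan([(x[0],x[1],.06,x[2]),(x[0],x[1],.032,x[2])])
print(unproj([(160,195),(113,210),(220,230)],.01,'wrist',st))
```

```text
[ 0.43560285 -0.20806931  0.31300219] [[-0.6, -0.8], [0.6, -0.7], [0.1, 0.8], [-0.1, 1.6]]
t 8.25 p [ 0.4456 -0.2021  0.1937] yaw 0.3026 F [-0.1 -0.1 -0.5] w 0.0855 0.0
[-0.0028, -0.0114, 0.1337] [0.0008, -0.0008, -0.0104]
[0.0, 0.0, 0.028] [0.0, 0.0, 0.0]
[[ 0.36583144 -0.2582471   0.01      ]
 [ 0.3236122  -0.28822884  0.01      ]
 [ 0.43374284 -0.27733886  0.01      ]]
```

Request:
servo_tool(steps=[[-0.001,-0.004,0.03,0,0,-0.01,0],[-0.002,-0.008,0.065,0,0,-0.01,0],[-0.0028,-0.0114,0.1,0,0,-0.01,0],[-0.0028,-0.0114,0.125,0,0,-0.01,0],[-0.0028,-0.0114,0.133,0,0,-0.01,0]])

```text
clock: 8.67
position: [0.4335, -0.207, 0.0573]
tcp_rot: [-1.844, -2.535, 0.0]
ft_force: [-0.4, 0.5, 0.1]
grip_width: 0.0854
grip_force: 0.0
```

Request:
servo_tool(steps=[[0,0,0.008,0,0,0,0],[0,0,0.018,0,0,0,0],[0,0,0.026,0,0,0,0],[0,0,0.027,0,0,0,0],[0,0,0.027,0,0,0,0.1]])

```text
clock: 9.08
position: [0.4348, -0.2097, 0.034]
tcp_rot: [1.851, 2.538, 0.0]
ft_force: [0.5, -0.8, 0.8]
grip_width: 0.077
grip_force: 0.0
```

Run:
```python
from h import *
plan([(.4356,-.2081,.031,.313)])
```

```text
t 9.0833 p [ 0.4348 -0.2097  0.034 ] yaw 0.3103 F [ 0.5 -0.8  0.8] w 0.077 0.0
[0.0013, 0.0012, 0.003] [0.0005, 0.0003, -0.0027]
```

Request:
servo_tool(steps=[[0.001,0.001,0.003,0,0,0,0.3],[0.001,0.001,0.003,0,0,0,0.5],[0.001,0.001,0.003,0,0,0,1],[0.001,0.001,0.003,0,0,0,1],[0.001,0.001,0.003,0,0,0,1]])

```text
clock: 9.5
position: [0.4356, -0.2086, 0.0313]
tcp_rot: [1.851, 2.537, 0.001]
ft_force: [-0.5, 0.3, 4.5]
grip_width: 0.0614
grip_force: 65.4
```

Run:
```python
from h import *
plan([(.5,-.10,.17,.163),(.6027,-.036,.17,.163)])
```

```text
t 9.5 p [ 0.4356 -0.2086  0.0313] yaw 0.3102 F [-0.5  0.3  4.5] w 0.0614 65.42608380317688
[0.0836, 0.0946, -0.1386] [0.0012, 0.0007, 0.1472]
[0.0465, 0.1117, 0.0] [0.0, 0.0, 0.0]
```

Request:
servo_tool(steps=[[0,0,-0.02,0,0,0,1],[0,0,-0.05,0,0,0,1],[0,0,-0.08,0,0,0,1],[0,0,-0.11,0,0,0,1],[0.01,0.005,-0.125,0,0,0,1]])

```text
clock: 9.92
position: [0.4373, -0.2004, 0.1589]
tcp_rot: [1.854, 2.529, -0.001]
ft_force: [0.2, -0.5, -0.6]
grip_width: 0.0614
grip_force: 65.4
```

Request:
servo_tool(steps=[[0.03,0.014,0,0,0,0.03,1],[0.06,0.028,0,0,0,0.06,1],[0.09,0.042,0,0,0,0.09,1],[0.12,0.057,0,0,0,0.12,1],[0.147,0.07,0,0,0,0.147,1]])

```text
clock: 10.33
position: [0.4583, -0.0339, 0.1556]
tcp_rot: [-2.033, -2.394, -0.0]
ft_force: [0.6, 0.4, 0.3]
grip_width: 0.0615
grip_force: 65.5
```

Run:
```python
from h import *
plan([(.6031,-.0351,.14,.163)])
```

```text
t 10.3333 p [ 0.4583 -0.0339  0.1556] yaw 0.1623 F [0.6 0.4 0.3] w 0.0615 65.46061635017395
[-0.0246, 0.1427, 0.0155] [-0.0006, -0.0007, -0.0007]
```

Request:
servo_tool(steps=[[-0.004,0.03,0,0,0,0,1],[-0.01,0.065,0,0,0,0,1],[-0.016,0.1,0,0,0,0,1],[-0.021,0.13,0.005,0,0,0,1],[-0.0236,0.143,0.01,0,0,0,1]])

```text
clock: 10.75
position: [0.6077, -0.0355, 0.1456]
tcp_rot: [2.029, 2.394, 0.004]
ft_force: [0.5, 0.3, -1.8]
grip_width: 0.0615
grip_force: 65.4
```

Request:
servo_tool(steps=[[0,0,0.01,0,0,0,1],[0,0,0.02,0,0,0,1],[0,0,0.03,0,0,0,1],[0,0,0.035,0,0,0,1],[0,0,0.035,0,0,0,1]])

```text
clock: 11.17
position: [0.6012, -0.036, 0.1089]
tcp_rot: [-2.031, -2.391, 0.005]
ft_force: [0.3, -0.4, -0.7]
grip_width: 0.0612
grip_force: 65.4
```

Run:
```python
from h import *
s=read_state();im=imaging.read_camera('wrist')[:,:,::-1].copy()
json.dump({k:np.asarray(s[k]).tolist() for k in('position','tcp_rot')},open('w4.json','w'))
plan([(.6031,-.0351,.0893,.163)])
crop(im,120,60,260,195,3,'w4.png')
```

```text
t 11.2167 p [ 0.6021 -0.0361  0.11  ] yaw 0.1626 F [-0.4 -0.7  0.3] w 0.061 65.4407250881195
[0.0008, 0.0012, 0.0207] [-0.0027, -0.0007, -0.0004]
```

View pics/w4.png

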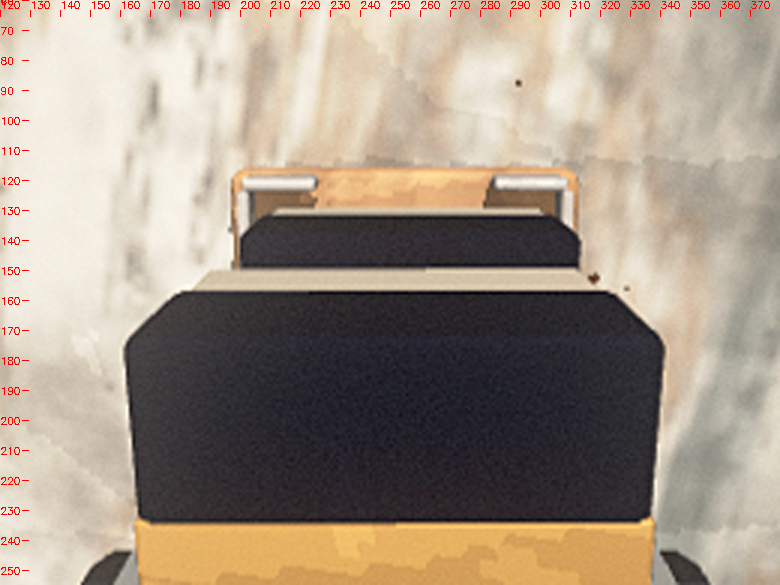

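The lower box sits inside its guides, with its lid edge at raw (200,139)–(313,139). The held box's lid edge is at (162,175)–(341,175).

Run:
```python
from h import *
st={k:np.array(v) for k,v in json.load(open('w4.json')).items()}
r=R.from_rotvec(st['tcp_rot']).as_matrix();p=st['position'];print(p)
for px,z in(([(200,139),(313.3,139)],.058),([(162,175),(341.3,175)],p[2]-.0313+.048)):
    w=unproj(px,z,'wrist',st);print(w.round(4).tolist(),((w-p)@r).round(4).tolist())
```

```text
[ 0.60119281 -0.03604115  0.10893692]
[[0.5655, 0.0056, 0.058], [0.6256, 0.0155, 0.058]] [[0.0468, -0.0282, 0.0511], [0.0468, 0.0327, 0.0508]]
[[0.5637, 0.0033, 0.1256], [0.6232, 0.0131, 0.1256]] [[0.0449, -0.0307, -0.0165], [0.045, 0.0296, -0.0168]]
```

Request:
servo_tool(steps=[[0.0013,0.001,0.003,0,0,0,1],[0.0013,0.001,0.007,0,0,0,1],[0.0013,0.001,0.011,0,0,0,1],[0.0013,0.001,0.014,0,0,0,1],[0.0013,0.001,0.014,0,0,0,1]])

```text
clock: 11.63
position: [0.6038, -0.0346, 0.096]
tcp_rot: [-2.032, -2.394, 0.001]
ft_force: [-0.7, 0.7, -1.0]
grip_width: 0.0615
grip_force: 65.4
```

Run:
```python
from h import *
plan([(.6035,-.0345,.0893,.163)])
```

```text
t 11.6333 p [ 0.6038 -0.0346  0.096 ] yaw 0.1631 F [-0.7  0.7 -1. ] w 0.0615 65.44214844703674
[0.0002, -0.0003, 0.0067] [-0.0014, -0.0003, 0.0001]
```

Request:
servo_tool(steps=[[0,0,0.002,0,0,0,1],[0,0,0.004,0,0,0,1],[0,0,0.0055,0,0,0,1],[0,0,0.006,0,0,0,1],[0,0,0.006,0,0,0,1]])

```text
clock: 12.05
position: [0.6043, -0.0347, 0.0906]
tcp_rot: [-2.033, -2.395, 0.0]
ft_force: [0.1, 0.6, -1.7]
grip_width: 0.0614
grip_force: 65.4
```

Request:
servo_tool(steps=[[0,0,0.001,0,0,0,1],[0,0,0.001,0,0,0,1],[0,0,0.001,0,0,0,1]])

```text
clock: 12.3
position: [0.6044, -0.0347, 0.0898]
tcp_rot: [2.033, 2.395, -0.0]
ft_force: [-0.1, 0.1, -0.8]
grip_width: 0.0615
grip_force: 65.4
```

Request:
servo_tool(steps=[[0,-0.0006,0.0007,0,0,0,1],[0,-0.0006,0.001,0,0,0,1],[0,-0.0006,0.001,0,0,0,1]])

```text
clock: 12.55
position: [0.6042, -0.0347, 0.0894]
tcp_rot: [2.033, 2.394, 0.001]
ft_force: [0.1, 0.2, 3.5]
grip_width: 0.0614
grip_force: 65.8
```

Request:
servo_tool(steps=[[0,0,0.0007,0,0,0,1],[0,0,0.0007,0,0,0,1],[0,0,0.0007,0,0,0,1]])

```text
clock: 12.8
position: [0.6042, -0.0348, 0.0894]
tcp_rot: [2.033, 2.394, 0.002]
ft_force: [-1.9, -0.1, 7.9]
grip_width: 0.0615
grip_force: 66.4
```

Request:
servo_tool(steps=[[0,0,-0.0015,0,0,0,0.2],[0,0,-0.0015,0,0,0,0],[0,0,-0.0015,0,0,0,0],[0,0,-0.0015,0,0,0,0],[0,0,-0.006,0,0,0,0]])

```text
clock: 13.22
position: [0.6029, -0.0347, 0.0931]
tcp_rot: [-2.032, -2.393, 0.003]
ft_force: [0.3, -0.0, -0.8]
grip_width: 0.0856
grip_force: 0.0
```

Request:
servo_tool(steps=[[0,0,-0.015,0,0,0,0],[0,0,-0.045,0,0,0,0],[0,0,-0.085,0,0,0,0],[0,0,-0.125,0,0,0,0],[0,0,-0.16,0,0,0,0]])

```text
clock: 13.63
position: [0.6039, -0.035, 0.2568]
tcp_rot: [2.033, 2.394, 0.001]
ft_force: [0.8, -0.5, -0.5]
grip_width: 0.0851
grip_force: 0.0
```

Request:
servo_tool(steps=[[0,0,0,0,0,0,0],[-0.02,0,0,0,0,0,0],[-0.04,0,0,0,0,0,0],[-0.06,0,0,0,0,0,0],[-0.06,0,0,0,0,0,0]])

```text
clock: 14.05
position: [0.613, -0.1003, 0.2543]
tcp_rot: [2.04, 2.385, -0.006]
ft_force: [-0.0, -0.3, 0.3]
grip_width: 0.0851
grip_force: 0.0
```

Run:
```python
from h import *
s=read_state();im=imaging.read_camera('wrist')[:,:,::-1].copy()
cv2.imwrite('w5_raw.png',im);json.dump({k:np.asarray(s[k]).tolist() for k in('position','tcp_rot')},open('w5.json','w'))
im2=imaging.read_camera('top')[:,:,::-1].copy();cv2.imwrite('t5_raw.png',im2)
plan([(.616,-.1172,.25,.163)])
r=R.from_euler('z',.163).as_matrix()
print(proj([r@np.array([a*.017,b*.022,.177])+[.616,-.1172,0] for a,b in[(-1,1),(1,1),(1,-1),(-1,-1)]]+[r@np.array([-.022,0,.155])+[.616,-.1172,0]],'wrist',s).round(1).tolist())
c=cv2.resize(im,(800,600),interpolation=cv2.INTER_CUBIC)
for x in range(0,512,32): cv2.putText(c,str(x),(int(x*1.5625),8),0,.33,(0,0,255),1)
cv2.imwrite('pics/w5.png',c)
```

```text
t 14.15 p [ 0.6132 -0.0948  0.2538] yaw 0.1608 F [-0.8  0.4  0.2] w 0.0855 0.0
[-0.0225, -0.0008, 0.0038] [-0.0005, -0.0002, -0.0022]
[[226.6, 196.7], [278.6, 196.3], [277.4, 256.2], [228.5, 256.5], [223.0, 215.0]]
```

View pics/w5.png

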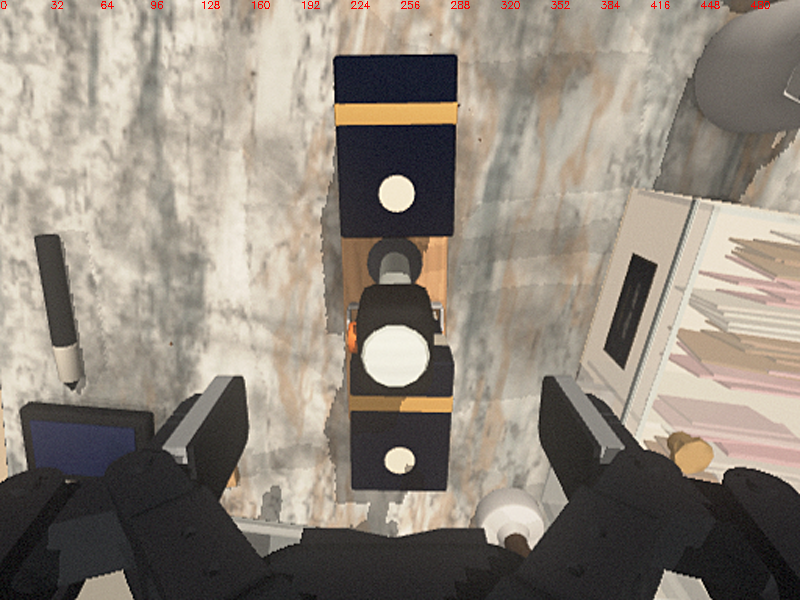

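The columns are square in both bays. The grip cap is at raw (253.4,227), matching the prediction. I'll move over it and descend.

Request:
servo_tool(steps=[[-0.008,-0.001,0,0,0,0,0],[-0.016,-0.002,0,0,0,0,0],[-0.0225,-0.003,0,0,0,0,0],[-0.0225,-0.003,0.01,0,0,0,0],[-0.0225,-0.003,0.025,0,0,0,0]])

```text
clock: 14.57
position: [0.615, -0.1178, 0.2299]
tcp_rot: [2.032, 2.391, 0.003]
ft_force: [0.1, -0.4, 0.6]
grip_width: 0.0857
grip_force: 0.0
```

Run:
```python
from h import *
c=np.array([.616,-.1172])-.0025*np.array([np.cos(.163),np.sin(.163)])
plan([(*c,.155,.163)])
```

```text
t 14.5667 p [ 0.615  -0.1178  0.2299] yaw 0.1619 F [ 0.1 -0.4  0.6] w 0.0857 0.0
[0.0005, -0.0017, 0.0749] [0.0035, 0.0016, -0.0011]
```

Request:
servo_tool(steps=[[0,-0.0005,0.02,0,0,0,0],[0,-0.001,0.04,0,0,0,0],[0,-0.001,0.06,0,0,0,0],[0,-0.001,0.073,0,0,0,0],[0,-0.001,0.074,0,0,0,0]])

```text
clock: 14.98
position: [0.6109, -0.1158, 0.1512]
tcp_rot: [-2.028, -2.39, 0.005]
ft_force: [0.1, 0.3, -0.2]
grip_width: 0.0856
grip_force: 0.0
```

Request:
servo_tool(steps=[[0,0,0,0,0,0,0.2],[0,0,0,0,0,0,0.35],[0,0,0,0,0,0,0.42],[0,0,0,0,0,0,0.42],[0,0,0,0,0,0,0.42]])

```text
clock: 15.4
position: [0.6137, -0.117, 0.156]
tcp_rot: [2.032, 2.394, 0.001]
ft_force: [0.4, -0.2, -1.0]
grip_width: 0.0497
grip_force: 0.0
```

Run:
```python
from h import *
c=np.array([.616,-.1172])-.0025*np.array([np.cos(.163),np.sin(.163)])
plan([(*c,.155,.163)])
```

```text
t 15.4 p [ 0.6137 -0.117   0.156 ] yaw 0.1631 F [ 0.4 -0.2 -1. ] w 0.0497 0.0
[-0.0006, -0.0003, 0.001] [0.0017, 0.0006, 0.0001]
```

Request:
servo_tool(steps=[[0,0,0.0005,0,0,0,0.48],[0,0,0.0005,0,0,0,0.53],[0,0.0005,0.0005,0,0,0,0.55],[0,0.0012,0.0005,0,0,0,0.57],[0,0.002,0.0005,0,0,0,0.59]])

```text
clock: 15.82
position: [0.6158, -0.1165, 0.1551]
tcp_rot: [2.032, 2.394, 0.001]
ft_force: [-1.2, -0.3, 4.0]
grip_width: 0.035
grip_force: 2.2
```

Request:
servo_tool(steps=[[0,0.0005,0,0,0,0,0.61],[0,0.0005,0,0,0,0,0.7],[0,0.0005,0,0,0,0,1],[0,0.0005,0,0,0,0,1],[0,0.0005,0,0,0,0,1]])

```text
clock: 16.23
position: [0.6163, -0.1164, 0.1552]
tcp_rot: [2.032, 2.394, 0.002]
ft_force: [1.7, 0.5, 5.6]
grip_width: 0.0335
grip_force: 59.4
```

Run:
```python
from h import *
plan([]);print(read_state()['wrist_torque'])
```

```text
t 16.2333 p [ 0.6163 -0.1164  0.1552] yaw 0.1632 F [1.7 0.5 5.6] w 0.0335 59.394034663782804
[ 0.15087834 -0.16235712  0.06000587]
```

Request:
servo_tool(steps=[[0,0,-0.003,0,0,0,1],[0,0,-0.008,0,0,0,1],[0,0,-0.014,0,0,0,1],[0,0,-0.02,0,0,0,1],[0,0,-0.026,0,0,0,1]])

```text
clock: 16.65
position: [0.6155, -0.1165, 0.1808]
tcp_rot: [-2.033, -2.394, 0.001]
ft_force: [2.5, -1.0, -3.5]
grip_width: 0.0333
grip_force: 59.7
```

Request:
servo_tool(steps=[[0,0,-0.006,0,0,0,1],[0,0,-0.012,0,0,0,1],[0,0,-0.018,0,0,0,1],[0,0,-0.024,0,0,0,1],[0,0,-0.03,0,0,0,1]])

```text
clock: 17.07
position: [0.6155, -0.1165, 0.2111]
tcp_rot: [-2.033, -2.395, 0.0]
ft_force: [1.0, 0.5, -1.9]
grip_width: 0.0334
grip_force: 59.8
```

Request:
servo_tool(steps=[[0,0,-0.006,0,0,0,1],[0,0,-0.012,0,0,0,1],[0,0,-0.018,0,0,0,1],[0,0,-0.024,0,0,0,1],[0,0,-0.03,0,0,0,1]])

```text
clock: 17.48
position: [0.6155, -0.1165, 0.2411]
tcp_rot: [-2.033, -2.395, 0.001]
ft_force: [1.4, 0.8, -2.1]
grip_width: 0.0336
grip_force: 59.8
```

Request:
servo_tool(steps=[[0,0,-0.004,0,0,0,1],[0,0,-0.007,0,0,0,1],[0,0,-0.01,0,0,0,1],[0,0,-0.012,0,0,0,1],[0,0,-0.014,0,0,0,1]])

```text
clock: 17.9
position: [0.6156, -0.1164, 0.2546]
tcp_rot: [-2.033, -2.395, 0.0]
ft_force: [1.0, -0.9, -2.4]
grip_width: 0.0336
grip_force: 59.8
```

Request:
servo_tool(steps=[[0,0,-0.001,0,0,0,1],[0,0,-0.002,0,0,0,1],[0,0,-0.003,0,0,0,1],[0,0,-0.004,0,0,0,1],[0,0,-0.005,0,0,0,1]])

```text
clock: 18.32
position: [0.6148, -0.1162, 0.2585]
tcp_rot: [-2.032, -2.393, 0.003]
ft_force: [0.4, 0.0, -7.4]
grip_width: 0.0331
grip_force: 60.1
```

Request:
servo_tool(steps=[[0,0,-0.002,0,0,0,1],[0,0,-0.005,0,0,0,1],[0,0,-0.008,0,0,0,1],[0,0,-0.011,0,0,0,1],[0,0,-0.014,0,0,0,1]])

```text
clock: 18.73
position: [0.6157, -0.1165, 0.2741]
tcp_rot: [2.033, 2.395, 0.0]
ft_force: [0.2, -0.1, -5.8]
grip_width: 0.0332
grip_force: 60.1
```

Request:
servo_tool(steps=[[0,0,-0.004,0,0,0,1],[0,0,-0.009,0,0,0,1],[0,0,-0.014,0,0,0,1],[0,0,-0.018,0,0,0,1],[0,0,-0.02,0,0,0,1]])

```text
clock: 19.15
position: [0.616, -0.1166, 0.2946]
tcp_rot: [2.032, 2.394, 0.001]
ft_force: [0.7, -0.8, -6.4]
grip_width: 0.0331
grip_force: 60.2
```

Request:
servo_tool(steps=[[0,0,0,0,0,0,1],[0,0,0,0,0,0,1],[0,0,0,0,0,0,1],[0,0,0,0,0,0,1],[0,0,0,0,0,0,1]])

```text
clock: 19.57
position: [0.6156, -0.1164, 0.2932]
tcp_rot: [-2.033, -2.395, 0.001]
ft_force: [-0.5, -0.1, -6.5]
grip_width: 0.0333
grip_force: 60.2
```

Run:
```python
from h import *
plan([]);print(read_state()['wrist_torque'])
crop(imaging.read_camera('scene')[:,:,::-1].copy(),200,120,190,145,4,'s6.png')
```

```text
t 19.5667 p [ 0.6156 -0.1164  0.2932] yaw 0.1631 F [-0.5 -0.1 -6.5] w 0.0333 60.18083271155774
[ 0.02340918 -0.01653459  0.02919552]
```

View pics/s6.png

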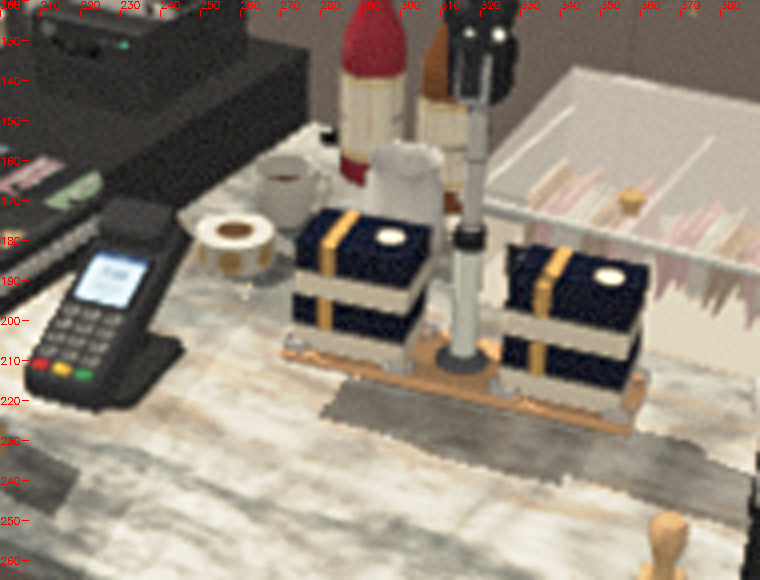

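The carrier hangs level about 38 mm up, with both columns in place and the handle fully out. I'm handing the job in.

```bash
python3 -c "
from workcell import bot
print(bot.sign_off())"
```

```text
the job is handed in; nothing more can be done
None
```

The job is handed in at about 19.6 s: all four boxes are stacked in the carrier, the button is held in, the handle is drawn out to its second stop, and the carrier hangs level and still about 4 cm above the counter.

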